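Snap the lamp bracket onto the seat post

TASK

Take the steel lamp bracket from the dropped flap of the tin parts cabinet and push its open C-shaped clip sideways onto the chrome seat post standing in the vise, between the post's head and the seat-clamp collar, until it has snapped fully home round the post. Slide it down the post, level, until it beds on the collar, press it home there firmly but gently, without forcing it, and let go. Leave all the other parts where they lie.

Things in the scene. Friction and masses are not known exactly. Their poses are not given: they have to be found in the camera images.
- bracket: Loose steel lamp bracket, about 95 g, standing level on the flap: C clip, web behind it, round lamp plate (40 mm across, 5 mm thick) upright at the tail, x -76 to -81 mm. x axis from plate to clip's mouth, z up; origin: centre of the clip's bore, at the underside. Clip 24 mm tall, 32 mm wide, for a 25.4 mm post; solid back 13 mm behind the origin. On the post it slides against 1 to 4 N.
- seat_post: Short chrome seat post, a smooth upright tube 25.4 mm in diameter, fixed in the vise. Origin on its axis at the underside of its saddle-clamp head, z up. The head (36 mm round foot, then a 40 x 32 mm block; 20 mm tall in all) is too wide for the clip to pass over the end. The tube is bare from the head down to the seat-clamp collar.
- vise: Blue bench vise, fixed, origin on the bench under the post's axis; x from its low screw handle (150 mm out) to the fixed jaw. With it counts the seat-clamp collar, a hard flat-topped aluminium ring 36 mm across, 14 mm tall, tightened on the post. Its top lies 34-56 mm below the post's head: the height differs each time and is not reported, feel for it (or see it). Over 25 N on it is a shove.
- cabinet: Green tin parts cabinet, fixed, on the left, its flap dropped level as a shelf. Origin at bench level under the flap's middle; the flap's top is 50 mm higher and spans x -200 to 200 mm, y -140 to 130 mm, with a 5 mm rolled edge at y = -140 mm; the cabinet stands at y = 136 to 272 mm, 260 mm high.
- hub_cone: Steel hub cone, 24 mm across, 18 mm tall, on the flap (bystander). Origin at its underside.
- pedal_block: Black rubber pedal block, 94 x 26 x 22 mm, on the flap (bystander). Origin at its underside.
- brake_arm: Copper-plated steel brake arm, 156 mm long, 6 mm thick, lying at the back of the flap (bystander). Origin at its underside.
- wrench: Wrench, 170 mm long, on the bench (bystander).
- grease_tin: Grease tin, 72 mm across, 60 mm tall, on the bench (bystander). Origin at its underside.
- chainring_spacer: Aluminium spacer ring, 48 mm across, 12 mm tall, on the bench (bystander). Origin at its underside.
- bearing_cup: Small steel bowl, 60 mm across, 35 mm tall, on the bench (bystander). Origin at its underside.
- clip_mouth (a point): Middle of the clip's mouth, 18 mm ahead of the origin, 12 mm up. Two springy jaws with flared lips: 31 mm apart here, narrowing to a 20 mm throat at x = 8 mm; takes a post up to 2 mm off its middle. Pushed on, the jaws resist with 5 to 14 N, most when the bore is 10 to 14 mm short of the post's axis, then snap shut and draw it on; the back meets the post with the bore within 1 mm of its axis.
- clip_web (a point): Middle of the bracket's web, the place to grip: an upright plate 10 mm thick (across y), x = -32 to -76 mm and z = 12 to 36 mm in the bracket's frame; this point is 54 mm behind the origin and 24 mm up. A neck (z = 12 to 24 mm) joins it to the clip.
- jaw_top (a point): Top of the vise's jaws on the post's axis, 115 mm above the bench; the jaws are 80 mm wide. 75 mm above it is the underside of the post's head.

How it is judged:
By the outcome, as a careful person would: the job done as asked, in the order asked, and still so for the second after the job is handed in, with the robot touching nothing.
It also fails if it takes over 51 s, if anything falls off the work surface, if the arm or the gripper's body presses on something with over 40 N, if the wrist force passes 120 N, or if a joint passes its speed limit or range.

ROBOT

A 6-joint arm with a two-finger parallel gripper is mounted at the origin on the work surface. World frame = base frame: x ahead of the robot, y to its left, z up, the work surface at z = 0. Lengths are in m, angles in rad, forces in N, time in s.
With the tool pointing down it reaches from about 0.15 to 0.775 m from the base axis. Payload 6.1 kg.
Tool frame: the origin (TCP) lies midway between the tips of the shut fingers; the grasp point (between the pads) lies env.grasp_offset behind it (env.grasp_offset is the distance from the TCP to the grasp point, in m); x points along the fingers, z is the direction in which the jaws open and shut, and the axes are right-handed (so a half turn about x gives the same grasp; the last joint's range is limited). The gripper opens to 85 mm and grips with 20 to 120 N. Pads are 22 mm wide; open, the fingers measure 114 mm over their backs; the gripper's body (76 mm by 85 mm) begins 54 mm behind the grasp point. The pads swing forward as they close: fully open they stand 13 mm farther back than shut.
Start: joints at [1.248, 0.126, -0.04, 1.405, 0, 1.571], TCP at [0.167, 0.498, 0.231] pointing down, gripper open.
Joint ranges: [-2.72, 2.72], [-0.95, 1.95], [-1.27, 1.35], [-1.78, 2.02], [-1.46, 1.47], [-3.14, 3.14]. Speed limits (rad/s): [2.39, 2.39, 3.01, 3.14, 3.14, 3.14].

INTERFACE

Orientations are given as a unit quaternion [x, y, z, w].
In Python, from rig import env gives the robot as it stands.
- The arm moves only by the tool carry_out, never from a script. Its argument "targets" is a list of rows, each an object of numbers: "x", "y", "z": the shift along the tool's x, y, z in cm; "twist": the turn about the tool's x in rad; "claw": the gripper's target within -1 to 1 (fully open at 1, half-way at 0, shut at -1). A call has 1 to 8 rows; each row shifts and turns the commanded pose from where the row before left it, along the tool's axes as they then stand; what a row does not reach is not made up. A row lasts 1/8 s, in which the tool goes at most 62.5 mm and 10.7 degrees, less where a joint would pass 70% of its speed; a pose out of reach is approached as far as the arm can. A call with a gripper value outside its range is refused whole. The fingers move at their own pace and stop on an object; the grip force is fixed at half the most. Time passes only in rows, so rows that do not move let the fingers close. It gives the time, the measured TCP pose, the force and the opening at its end, in the units of the state.
- env.read_state(): the state, without advancing time (a new reading comes with each control period).
- env.read_camera(name): name is "side" or "top" or "wrist"; returns a dict with "color" (420x560x3 uint8, red, green, blue), "intrinsics" (3x3 intrinsics, pixels), "R" (3x3) and "t" (3): a world point X has camera coordinates R X + t. Camera axes: x right, y down, z forward; pixel columns grow to the right and rows downward; lengths in m; the calibration is good to about 2 mm. A picture is of the moment at which its call begins. There is no depth.
- env.hand_in(): hands the job in, once; it reports no verdict.
Trained networks look in the newest picture that a camera, given by its name, has taken for a name from the list of things; names that differ only in an ending like _2 or _b are one class to them, and where a whole thing is asked for, a point or a joint stands for the part that bears it (a point fixed in the world has none). Each returns a list of dicts, best first, with "confidence" (0 to 1); they miss things now and then, are a little off and sometimes report something else, mostly with a low value. They report only what shows in the picture. A call takes as long as a camera call.
- env.cut_out(camera, query): "region" (420x560 bool, what is visible of it) and "location" ([column, row] in pixels, amid what is visible of it).
The state is a dict: "t": time; "qpos": joint angles; "dq": joint speeds; "tau": joint torques, N m; "ee_pos": TCP position; "eef_rot": TCP orientation; "wrist_force": force on the tool from outside, world axes, zero at the start; "moment": the same for the moment, N m; "width": finger opening in m.
Only numpy, scipy, OpenCV 4.12 (cv2) and the standard library are available. Lean on these libraries where they do the work, as an engineer would, in place of code of your own. Each camera call takes 0.05 s, during which the arm holds its last target.

## Working session

There is one attempt and no reset: what is moved stays moved. The work goes in short steps, Python scripts to look and compute and a tool call to move; the robot and the scene stay as the last step left them, time stands still between calls to the robot, and variables do not carry over. Pictures are saved under pics/ and viewed, and the job is handed in when it is done.

Besides the shell and the picture viewer there is one more tool, called after ">>>" as a command line: name --argument value ..., lists and objects as JSON in quotes. carry_out: Moves the arm, as the interface text tells. Its arguments: {"type":"object","properties":{"targets":{"type":"array"}},"required":["targets"]}

```bash
ls; mkdir -p pics; python3 - <<'E'
from rig import env
import cv2
print(env.read_state(), env.grasp_offset)
for n in ("side","top","wrist"):
    c=env.read_camera(n)
    cv2.imwrite(f"pics/a_{n}.png",c["color"][:,:,::-1])
    print(n,c["intrinsics"].tolist(),c["R"].tolist(),c["t"].tolist())
E
```

```text
pics
{'t': 0.0, 'qpos': array([ 1.24795398e+00,  1.26363246e-01, -4.06091703e-02,  1.40537093e+00,
       -1.45972172e-05,  1.57080749e+00]), 'dq': array([ 1.95854061e-03,  6.91571356e-04,  8.56503023e-05, -1.36328323e-03,
        2.01967098e-03, -5.37792686e-04]), 'tau': array([-7.09689957e-04, -4.35913253e+01,  3.52923346e+01,  1.73027872e-02,
        1.52073644e-04,  1.02266296e-05]), 'ee_pos': array([0.16644131, 0.49749909, 0.23053671]), 'eef_rot': array([-0.41345983,  0.57430347,  0.41281232,  0.57342173]), 'wrist_force': array([-0.31588515,  0.58951087,  0.65652612]), 'moment': array([ 0.01623271, -0.00569778, -0.03293929]), 'width': 0.08529011354015044} 0.0187
side [[512.9903415622698, 0.0, 283.9432778310668], [0.0, 512.9903415622698, 207.67507250642913], [0.0, 0.0, 1.0]] [[0.9782619827160263, -0.2068075678571756, 0.01530108001118155], [-0.09434978397220298, -0.5095791683788182, -0.8552351661494928], [0.18466621628469976, 0.8352003957322768, -0.5180141769601878]] [-0.5087435105466441, 0.16866398182306414, 1.3072948102130664]
top [[434.67538324932866, 0.0, 283.35669779892334], [0.0, 434.67538324932866, 205.00826613318023], [0.0, 0.0, 1.0]] [[-0.022061864623813564, -0.9996762105247788, -0.012678652930761548], [-0.9814264084042962, 0.024072925546201766, -0.19032261857774693], [0.19056620638498328, 0.00824429296332996, -0.9816397264870501]] [0.03416100720263594, 0.5418710412285237, 1.301600122681701]
wrist [[324.23043364768563, 0.0, 277.58779883968106], [0.0, 324.23043364768563, 205.54200130911337], [0.0, 0.0, 1.0]] [[0.3170704866591368, 0.9484000656195156, -0.0019031612219750716], [0.904704545715893, -0.3018588187795463, 0.3006508581162163], [0.2845628075675708, -0.09704931250614685, -0.9537323730960098]] [-0.5242519538695024, -0.04045759693220409, 0.37947876715857654]
```

View pics/a_side.png

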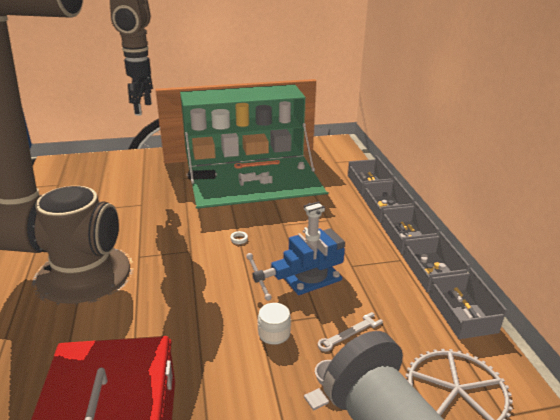

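View pics/a_top.png

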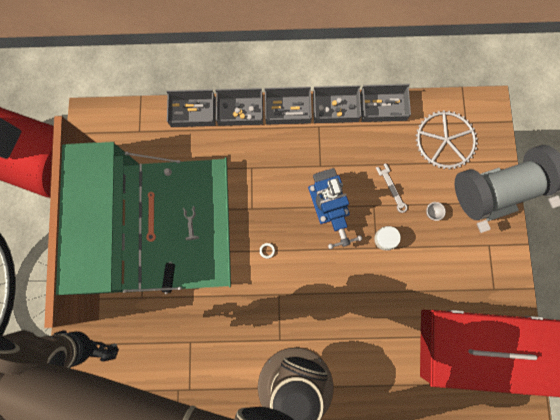

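View pics/a_wrist.png

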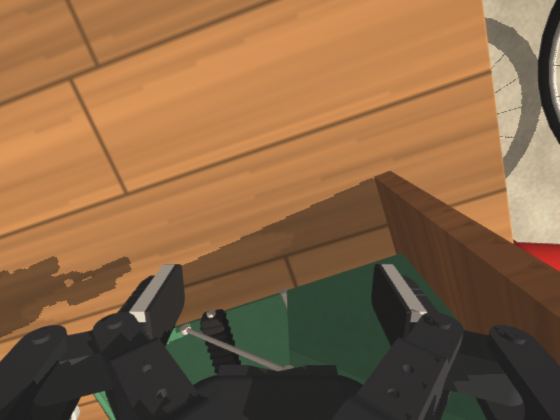

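```bash
cat > h.py <<'E'
from rig import env
import numpy as np, cv2
from scipy.spatial.transform import Rotation as Ro
def cut(cam,names):
    for n in names:
        for r in env.cut_out(cam,n)[:2]:
            m=r["region"]; ys,xs=np.nonzero(m)
            print(cam,n,round(r["confidence"],2),np.round(r["location"],1),(xs.min(),ys.min(),xs.max(),ys.max()) if len(xs) else None,len(xs))
def proj(c,X):
    p=c["intrinsics"]@(c["R"]@np.asarray(X).T+c["t"][:,None]); return (p[:2]/p[2]).T
def atz(c,uv,z):
    d=c["R"].T@np.linalg.inv(c["intrinsics"])@np.array([uv[0],uv[1],1.]); o=-c["R"].T@c["t"]
    return o+d*(z-o[2])/d[2]
E
python3 - <<'E'
from h import *
for cam in ("side","top","wrist"):
    env.read_camera(cam); cut(cam,["bracket","seat_post","vise","clip_web","clip_mouth","jaw_top","cabinet"])
print(env.read_state()["t"])
E
```

```text
side bracket 0.73 [252.7 179.2] (np.int64(238), np.int64(172), np.int64(271), np.int64(184)) 298
side seat_post 0.74 [312.3 218.6] (np.int64(304), np.int64(202), np.int64(323), np.int64(247)) 436
side vise 0.61 [306.1 259.3] (np.int64(246), np.int64(227), np.int64(344), np.int64(300)) 3743
side clip_web 0.51 [252.7 177.2] (np.int64(238), np.int64(172), np.int64(271), np.int64(184)) 281
side clip_mouth 0.78 [255.6 174.3] (np.int64(238), np.int64(172), np.int64(271), np.int64(184)) 314
side clip_mouth 0.54 [272.7 323.4] (np.int64(257), np.int64(303), np.int64(290), np.int64(343)) 1185
side jaw_top 0.74 [308.8 262.9] (np.int64(247), np.int64(229), np.int64(344), np.int64(299)) 3607
side cabinet 0.84 [238.3 132.2] (np.int64(156), np.int64(79), np.int64(327), np.int64(207)) 15994
top bracket 0.45 [189.8 229.9] (np.int64(187), np.int64(217), np.int64(195), np.int64(239)) 121
top seat_post 0.75 [335.  183.9] (np.int64(328), np.int64(179), np.int64(342), np.int64(195)) 200
top vise 0.96 [329.4 206.5] (np.int64(308), np.int64(169), np.int64(361), np.int64(248)) 1840
top clip_web 0.73 [191.3 225.4] (np.int64(187), np.int64(211), np.int64(195), np.int64(240)) 166
top clip_mouth 0.69 [187.5 227.8] (np.int64(188), np.int64(209), np.int64(195), np.int64(239)) 143
top clip_mouth 0.2 [166.4 169.1] (np.int64(164), np.int64(169), np.int64(170), np.int64(174)) 33
top jaw_top 0.85 [330.5 205.9] (np.int64(309), np.int64(169), np.int64(361), np.int64(248)) 1687
top cabinet 0.86 [121.5 225.5] (np.int64(45), np.int64(116), np.int64(230), np.int64(327)) 26320
top cabinet 0.62 [436.3 212.2] (np.int64(426), np.int64(203), np.int64(445), np.int64(220)) 279
wrist cabinet 0.75 [419.5 286.9] (np.int64(93), np.int64(172), np.int64(559), np.int64(419)) 33027
1.35
```

```bash
python3 - <<'E'
import cv2,numpy as np
t=cv2.imread("pics/a_top.png"); s=cv2.imread("pics/a_side.png")
f=lambda im,x0,y0,x1,y1,k: cv2.resize(im[y0:y1,x0:x1],None,fx=k,fy=k,interpolation=cv2.INTER_CUBIC)
a=f(t,160,200,220,260,6);b=f(t,300,160,360,220,6)
c=f(s,225,155,285,200,6);d=f(s,285,195,345,255,6)
c=cv2.copyMakeBorder(c,0,360-c.shape[0],0,0,cv2.BORDER_CONSTANT)
cv2.imwrite("pics/b.png",np.hstack([a,b]));cv2.imwrite("pics/b2.png",np.hstack([c,d]))
E
```

```text
(no output)
```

View pics/b.png

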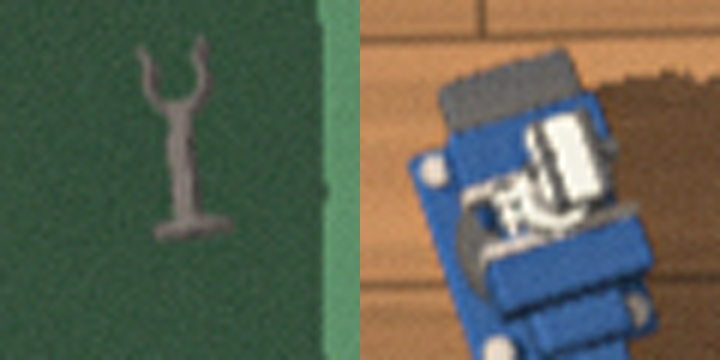

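View pics/b2.png

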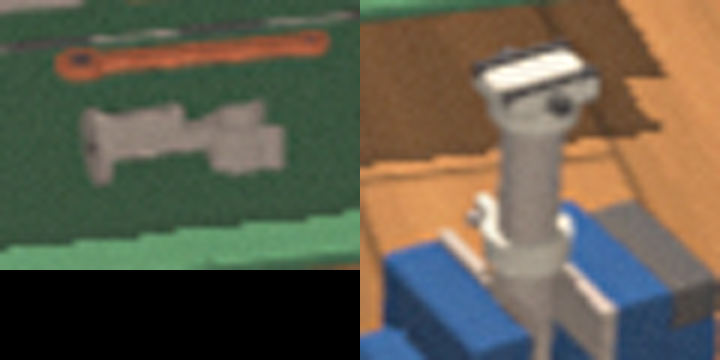

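```bash
python3 - <<'E'
from h import *
T=env.read_camera("top");S=env.read_camera("side")
# bracket features from top crop
pl=atz(T,(160+193/6,200+222/6),.093); m1=atz(T,(160+142/6,200+47/6),.074); m2=atz(T,(160+203/6,200+40/6),.074)
print("plate top",pl,"lips",m1,m2); d=(m1+m2)/2-pl; yaw=np.arctan2(d[1],d[0]); print("yaw",yaw,"len",np.hypot(*d[:2]),"lips sep",np.hypot(*(m1-m2)[:2]))
f=np.array([np.cos(yaw),np.sin(yaw)]); print("origin est",((m1+m2)/2)[:2]-18*f, pl[:2]+78*f)
# fit post x,y: head top top-cam centre (334.2,186.7) z .210 ; 
h=atz(T,(300+205/6,160+160/6),.210);print("head top ctr",h)
# side: head top block centre
print(atz(S,(285+(532-360)/6,195+72/6),.210))
p=h[:2]
for z in (.21,.19,.156,.145,.134,.115): print(z,(proj(S,[[*p,z]])[0]-[285,195])*6+[360,0],proj(T,[[*p,z]])[0])
E
```

```text
plate top [0.44404615 0.29545344 0.093     ] lips [0.5369728  0.32742361 0.074     ] [0.5398542  0.29620927 0.074     ]
yaw 0.17168970886181692 len 0.09577548671364425 lips sep 0.03134705425121721
origin est [-17.19694134  -2.76343781] [77.29725046 13.62155517]
head top ctr [ 0.560071   -0.12130577  0.21      ]
[ 0.56196371 -0.12240952  0.21      ]
0.21 [526.58308923  71.01783156] [334.16666667 186.66666667]
0.19 [524.32587265 114.53569706] [333.43984341 188.31692591]
0.156 [520.57597166 186.83167801] [332.25646649 191.00379466]
0.145 [519.38568071 209.77981763] [331.8869787  191.84272027]
0.134 [518.20632929 232.51704939] [331.52374545 192.66744489]
0.115 [516.19459653 271.30212487] [330.91061628 194.0595606 ]
```

```bash
python3 - <<'E'
from h import *
t=cv2.imread("pics/a_top.png"); s=cv2.imread("pics/a_side.png")
f=lambda im,x0,y0,x1,y1,k: cv2.resize(im[y0:y1,x0:x1],None,fx=k,fy=k,interpolation=cv2.INTER_CUBIC)
a=f(s,295,200,335,250,12); b=f(t,315,170,350,205,9); b=cv2.copyMakeBorder(b,0,600-b.shape[0],0,0,cv2.BORDER_CONSTANT)
S=env.read_camera("side");T=env.read_camera("top")
th=np.linspace(0,2*np.pi,60)
im=a.copy()
for r,z,col in ((.018,.19,(0,0,255)),(.018,.134,(255,0,0)),(.018,.145,(0,255,0)),(.018,.156,(255,255,0))):
    for q in proj(S,np.c_[.563+r*np.cos(th),-.1215+r*np.sin(th),th*0+z]):
        cv2.circle(im,tuple(int(v) for v in (q-[295,200])*12),1,col,-1)
cv2.imwrite("pics/c.png",np.hstack([a[:, :400],im[:,:400]])); 
b=f(t,310,165,355,205,12);cv2.imwrite("pics/c2.png",b)
E
```

```text
(no output)
```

View pics/c.png

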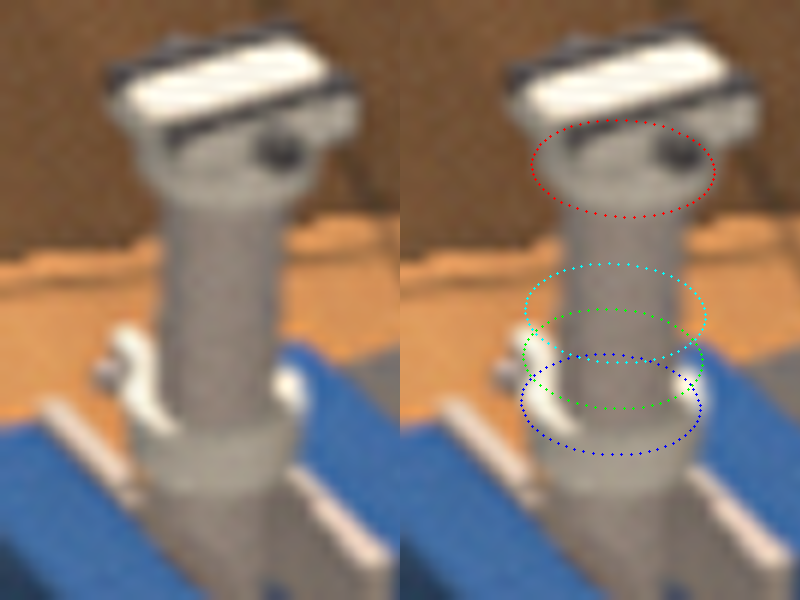

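View pics/c2.png

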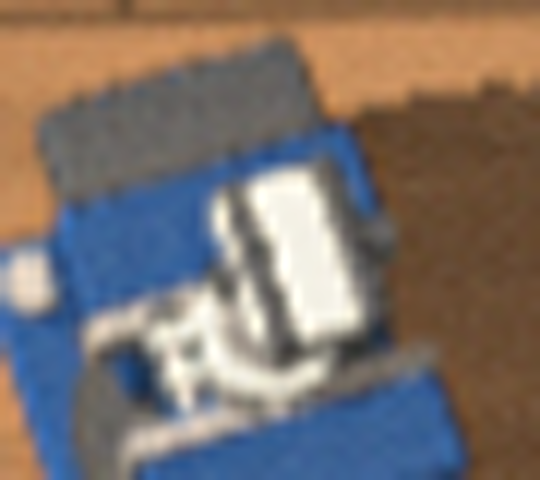

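```bash
cat >> h.py <<'E'
def rel(target,yawz=None):
    """print tool-frame shift (cm) from measured pose to target; twist so that tool z aligns to dir yawz (world angle mod pi)"""
    s=env.read_state(); R=Ro.from_quat(s["eef_rot"]).as_matrix()
    print("t",round(s["t"],2),"pos",np.round(s["ee_pos"],4),"tool axes\n",np.round(R,3),"w",round(s["width"],4),"F",np.round(s["wrist_force"],2),"q",np.round(s["qpos"],2))
    print("shift cm",np.round(R.T@(np.array(target)-s["ee_pos"])*100,2))
    if yawz is not None:
        a=np.arctan2(R[1,2],R[0,2]); d=(yawz-a+np.pi/2)%np.pi-np.pi/2
        print("world yaw turn",round(d,3),"twist about tool x",round(-d,3))
E
python3 - <<'E'
from h import *
T=env.read_camera("top")
for uv in ((230,157),(228,287),(125,155)): print(atz(T,uv,.05))
rel((.4636,.2989,.20),.1717+np.pi/2)
R=Ro.from_quat(env.read_state()["eef_rot"]).as_matrix()
for d in ((0,-.1976,0),(.297,0,0)): print(np.round(R.T@np.array(d)*100,2))
E
```

```text
[0.7032632 0.1884618 0.05     ]
[0.29533236 0.19395579 0.05      ]
[0.71871185 0.52562176 0.05      ]
t 1.6 pos [0.1665 0.4979 0.2313] tool axes
 [[ 0.    -0.948  0.317]
 [-0.     0.317  0.948]
 [-1.    -0.    -0.   ]] w 0.0856 F [ 0.41 -0.32  0.47] q [ 1.25  0.13 -0.04  1.41 -0.    1.57]
shift cm [  3.13 -34.49  -9.45]
world yaw turn 0.495 twist about tool x -0.495
[  0.    -6.27 -18.74]
[  0.   -28.17   9.42]
```

>>> carry_out --targets '[{"x": 0, "y": -1.5, "z": -4.4, "twist": 0, "claw": 1}, {"x": 0, "y": -1.5, "z": -4.4, "twist": 0, "claw": 1}, {"x": 0, "y": -1.5, "z": -4.4, "twist": 0, "claw": 1}, {"x": 0, "y": -5, "z": 0.6, "twist": 0, "claw": 1}, {"x": 0, "y": -5, "z": 0.6, "twist": 0, "claw": 1}, {"x": 0, "y": -5, "z": 0.6, "twist": 0, "claw": 1}, {"x": 0, "y": -5, "z": 0.6, "twist": 0, "claw": 0.5}, {"x": 0, "y": -5, "z": 0.6, "twist": 0, "claw": 0.2}]'

```text
t: 2.6
ee_pos: [0.4156, 0.307, 0.2314]
eef_rot: [-0.413, 0.574, 0.413, 0.574]
wrist_force: [-0.6, 0.9, 0.3]
width: 0.052
```

```bash
python3 - <<'E'
from h import *
rel((.4636,.2989,.20),.1717+np.pi/2)
E
```

```text
t 2.6 pos [0.4156 0.307  0.2314] tool axes
 [[ 0.    -0.948  0.318]
 [ 0.     0.318  0.948]
 [-1.    -0.     0.001]] w 0.052 F [-0.57  0.95  0.27] q [ 0.64  0.11 -0.06  1.4   0.    0.96]
shift cm [ 3.15 -4.81  0.76]
world yaw turn 0.495 twist about tool x -0.495
```

>>> carry_out --targets '[{"x": 1.5, "y": -2.4, "z": 0.4, "twist": 0, "claw": 0.2}, {"x": 1.6, "y": -2.4, "z": 0.4, "twist": 0, "claw": 0.2}, {"x": 0, "y": 0, "z": 0, "twist": -0.165, "claw": 0.2}, {"x": 0, "y": 0, "z": 0, "twist": -0.165, "claw": 0.2}, {"x": 0, "y": 0, "z": 0, "twist": -0.165, "claw": 0.2}, {"x": 0, "y": 0, "z": 0, "twist": 0, "claw": 0.2}]'

```text
t: 3.35
ee_pos: [0.4613, 0.3001, 0.1994]
eef_rot: [-0.541, 0.456, 0.541, 0.455]
wrist_force: [-0.8, 0.7, 0.0]
width: 0.0514
```

```bash
python3 - <<'E'
from h import *
rel((.4636,.2989,.0593),.1717+np.pi/2)
W=env.read_camera("wrist"); cut("wrist",["bracket"])
im=W["color"][:,:,::-1].copy(); cv2.imwrite("pics/d.png",im)
f=np.array([np.cos(.1717),np.sin(.1717),0]);l=np.array([-f[1],f[0],0]);o=np.array([.5208,.3088,.05])
P=[o+f*a+l*b+np.array([0,0,c]) for a,b,c in ((18,15.5,24),(18,-15.5,24),(-32,5,36),(-32,-5,36),(-76,5,36),(-76,-5,36),(-78.5,20,24),(-78.5,-20,24),(-78.5,0,44)) for a,b,c in [(a/1e3,b/1e3,c/1e3)]]
for q in proj(W,P): cv2.circle(im,tuple(int(v) for v in q),3,(0,0,255),1)
cv2.imwrite("pics/d2.png",im)
E
```

```text
t 3.35 pos [0.4613 0.3001 0.1994] tool axes
 [[-0.001 -0.985 -0.171]
 [-0.001 -0.171  0.985]
 [-1.     0.001 -0.   ]] w 0.0514 F [-0.8   0.68  0.04] q [ 0.58  0.18 -0.05  1.35  0.    0.41]
shift cm [14.01 -0.22 -0.15]
world yaw turn 0.0 twist about tool x -0.0
wrist bracket 0.84 [282.8 218.2] (np.int64(260), np.int64(172), np.int64(306), np.int64(280)) 2021
```

View pics/d2.png

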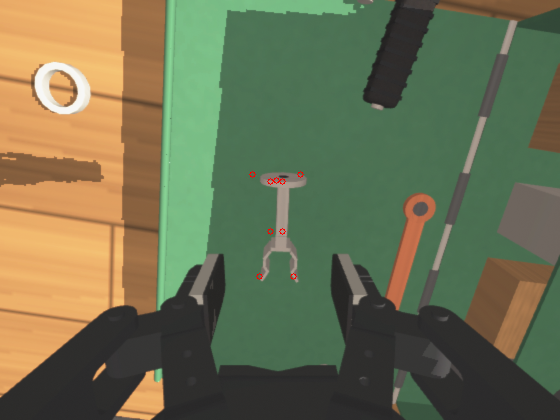

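```bash
python3 - <<'E'
import cv2
im=cv2.imread("pics/d.png")[165:290,240:325]
cv2.imwrite("pics/d3.png",cv2.resize(im,None,fx=4.7,fy=4.7,interpolation=cv2.INTER_CUBIC))
E
```

```text
(no output)
```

View pics/d3.png

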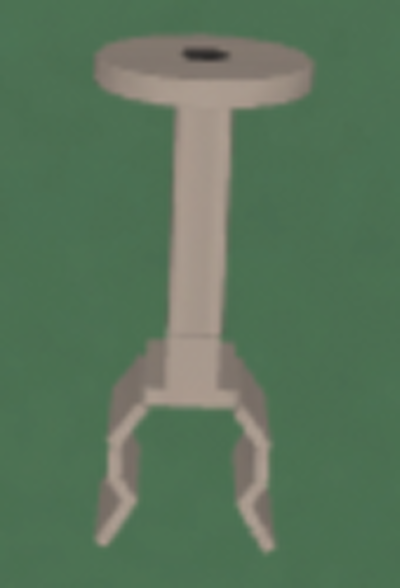

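```bash
cat > fit.py <<'E'
from h import *
from scipy.optimize import least_squares
def mod(p,z,L):
    f=np.array([np.cos(p[2]),np.sin(p[2]),0]);l=np.array([-f[1],f[0],0])
    return np.array([[p[0],p[1],z]+(f*a+l*b+np.array([0,0,c]))/1 for a,b,c in np.array(L)/1e3])
E
python3 - <<'E'
from fit import *
W=env.read_camera("wrist");T=env.read_camera("top")
L=[(18,-15.5,24),(18,15.5,24),(-32,-5,36),(-32,5,36),(-76,-5,36),(-76,5,36)]
U=np.array([(102,545),(270,549),(167,336),(220,336),(178,105),(230,105)])/4.7+[240,165]
r=least_squares(lambda p:(proj(W,mod(p,.05,L))-U).ravel(),[.52,.31,.17]);print(r.x,np.round(r.fun,1))
f=lambda p:proj(W,mod(p[:3],p[3],L))
r=least_squares(lambda p:(f(p)-U).ravel(),[.52,.31,.17,.05]);print(r.x,np.round(r.fun,1))
E
```

```text
[0.52535718 0.31273944 0.13976012] [ 1.2 -0.1 -1.4 -0.   0.   0.3  0.5  0.6 -0.8 -0.6  0.5 -0.2]
[0.52540991 0.31274999 0.13975548 0.04986429] [ 1.2 -0.1 -1.4 -0.1  0.   0.3  0.5  0.6 -0.8 -0.5  0.5 -0.2]
```

>>> carry_out --targets '[{"x": 3, "y": -0.4, "z": 0.14, "twist": 0.02, "claw": 0.2}, {"x": 3, "y": 0, "z": 0, "twist": 0, "claw": 0.0}, {"x": 3, "y": 0, "z": 0, "twist": 0, "claw": 0.0}, {"x": 0, "y": 0, "z": 0, "twist": 0, "claw": 0.0}]'

```text
t: 4.05
ee_pos: [0.4642, 0.3011, 0.1081]
eef_rot: [-0.536, 0.462, 0.537, 0.459]
wrist_force: [-0.6, 0.5, 0.1]
width: 0.0426
```

```bash
python3 - <<'E'
from h import *
rel((.4657,.3023,.0593),.15+np.pi/2)
W=env.read_camera("wrist")
im=W["color"][:,:,::-1].copy(); cv2.imwrite("pics/e.png",im)
S=env.read_camera("side")["color"][:,:,::-1]; cv2.imwrite("pics/e2.png",cv2.resize(S[100:220,180:340],None,fx=4,fy=4))
E
```

```text
t 4.05 pos [0.4642 0.3011 0.1081] tool axes
 [[-0.004 -0.989 -0.151]
 [-0.003 -0.151  0.989]
 [-1.     0.004 -0.002]] w 0.0426 F [-0.6   0.5   0.05] q [ 0.58  0.21 -0.21  1.16  0.    0.42]
shift cm [ 4.88 -0.19  0.11]
world yaw turn -0.001 twist about tool x 0.001
```

View pics/e.png

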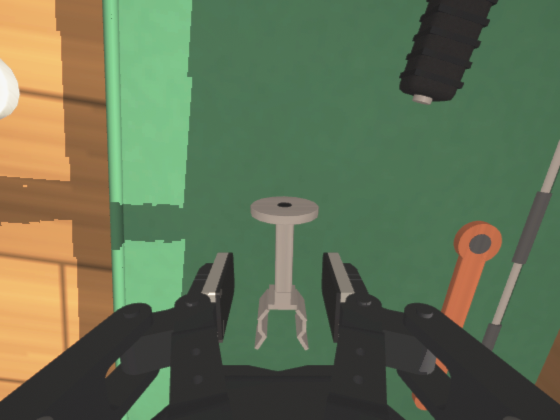

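View pics/e2.png

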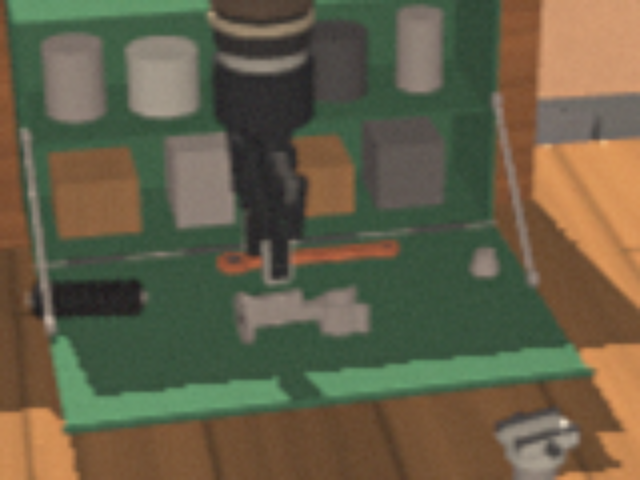

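>>> carry_out --targets '[{"x": 0.5, "y": -0.3, "z": 0.28, "twist": 0.01, "claw": 0.0}, {"x": 2.2, "y": 0, "z": 0, "twist": 0, "claw": 0.0}, {"x": 2.2, "y": 0, "z": 0, "twist": 0, "claw": 0.0}, {"x": 0, "y": 0, "z": 0, "twist": 0, "claw": 0.0}]'

```text
t: 4.65
ee_pos: [0.4678, 0.305, 0.0606]
eef_rot: [-0.534, 0.464, 0.534, 0.463]
wrist_force: [0.1, -0.2, 0.5]
width: 0.0429
```

```bash
python3 - <<'E'
from h import *
rel((.467,.3042,.0593),.14+np.pi/2)
W=env.read_camera("wrist")
im=W["color"][:,:,::-1].copy(); cv2.imwrite("pics/f.png",im)
S=env.read_camera("side")["color"][:,:,::-1]; cv2.imwrite("pics/f2.png",cv2.resize(S[130:210,210:310],None,fx=6,fy=6))
E
```

```text
t 4.65 pos [0.4678 0.305  0.0606] tool axes
 [[-0.001 -0.99  -0.141]
 [-0.001 -0.141  0.99 ]
 [-1.     0.002 -0.001]] w 0.0429 F [ 0.1  -0.17  0.51] q [ 0.58  0.24 -0.28  1.05  0.    0.44]
shift cm [ 0.13  0.09 -0.07]
world yaw turn -0.002 twist about tool x 0.002
```

View pics/f.png

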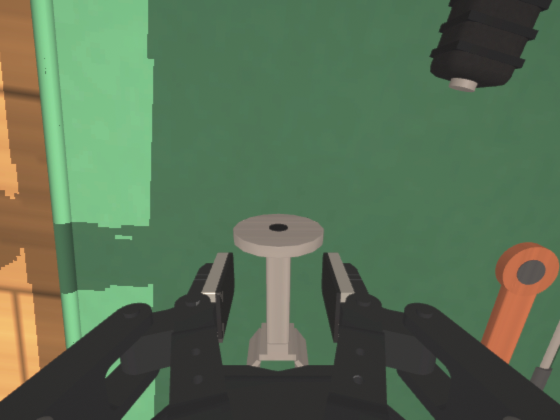

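View pics/f2.png

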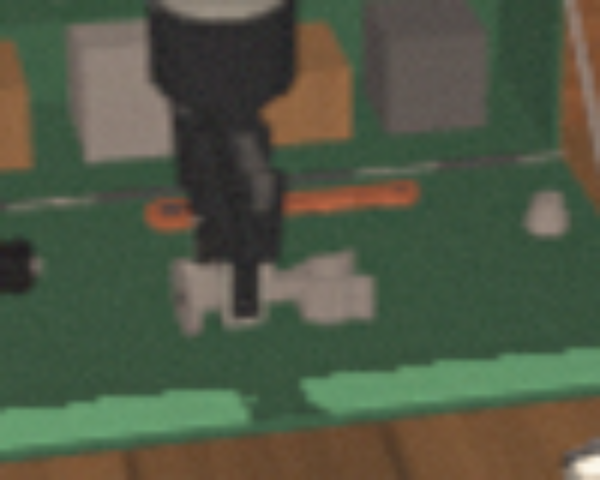

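>>> carry_out --targets '[{"x": 0.1, "y": 0.5, "z": 0, "twist": 0, "claw": 0.0}, {"x": 0, "y": 0, "z": 0, "twist": 0, "claw": -0.5}, {"x": 0, "y": 0, "z": 0, "twist": 0, "claw": -1}, {"x": 0, "y": 0, "z": 0, "twist": 0, "claw": -1}, {"x": 0, "y": 0, "z": 0, "twist": 0, "claw": -1}, {"x": 0, "y": 0, "z": 0, "twist": 0, "claw": -1}]'

```text
t: 5.5
ee_pos: [0.4635, 0.3047, 0.061]
eef_rot: [0.534, -0.463, -0.534, -0.464]
wrist_force: [-1.2, -0.9, 5.2]
width: 0.0088
```

```bash
python3 - <<'E'
from h import *
rel((.467,.3042,.0593),.14+np.pi/2)
W=env.read_camera("wrist")
im=W["color"][:,:,::-1].copy(); cv2.imwrite("pics/g.png",im)
S=env.read_camera("side")["color"][:,:,::-1]; cv2.imwrite("pics/g2.png",cv2.resize(S[130:210,210:310],None,fx=6,fy=6))
E
```

```text
t 5.5 pos [0.4635 0.3047 0.061 ] tool axes
 [[ 0.001 -0.99  -0.142]
 [ 0.001 -0.142  0.99 ]
 [-1.    -0.001  0.001]] w 0.0088 F [-1.2  -0.87  5.19] q [ 0.58  0.23 -0.29  1.05  0.    0.44]
shift cm [ 0.17 -0.34 -0.1 ]
world yaw turn -0.002 twist about tool x 0.002
```

View pics/g.png

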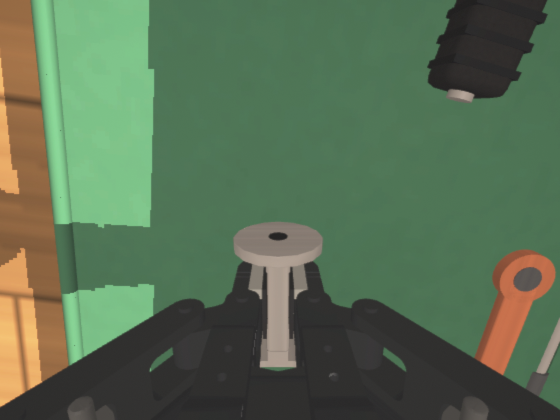

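View pics/g2.png

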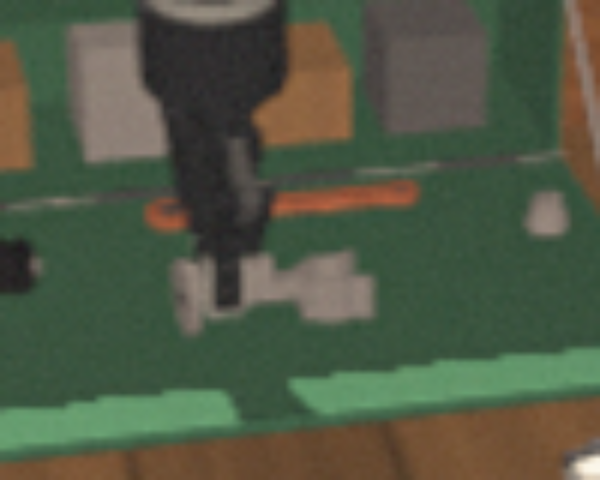

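>>> carry_out --targets '[{"x": -1, "y": 0, "z": 0, "twist": 0, "claw": -1}, {"x": -3, "y": 0, "z": 0, "twist": 0, "claw": -1}, {"x": -3.5, "y": 0, "z": 0, "twist": 0, "claw": -1}, {"x": -3, "y": 0, "z": 0, "twist": 0, "claw": -1}, {"x": 0, "y": 0, "z": 0, "twist": 0, "claw": -1}]'

```text
t: 6.22
ee_pos: [0.4645, 0.3053, 0.1679]
eef_rot: [0.535, -0.462, -0.534, -0.465]
wrist_force: [-0.2, -0.2, -1.3]
width: 0.0087
```

```bash
python3 - <<'E'
from h import *
rel((.458,-.1365,.166),.14+np.pi/2)
W=env.read_camera("wrist")
im=W["color"][:,:,::-1].copy(); cv2.imwrite("pics/i.png",im)
S=env.read_camera("side")["color"][:,:,::-1]; cv2.imwrite("pics/i2.png",cv2.resize(S[90:190,200:320],None,fx=5,fy=5))
E
```

```text
t 6.22 pos [0.4645 0.3053 0.1679] tool axes
 [[ 0.004 -0.99  -0.142]
 [ 0.002 -0.142  0.99 ]
 [-1.    -0.004  0.002]] w 0.0087 F [-0.18 -0.21 -1.26] q [ 0.58  0.19 -0.11  1.27 -0.    0.44]
shift cm [  0.07   6.91 -43.64]
world yaw turn -0.002 twist about tool x 0.002
```

View pics/i2.png

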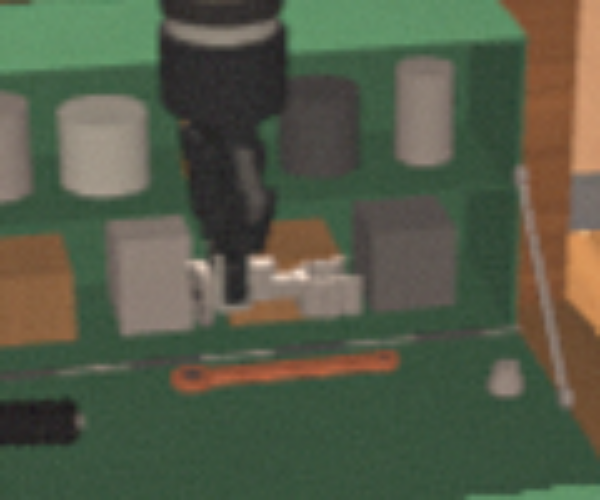

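Lifted level. Carry to just short of the post.

>>> carry_out --targets '[{"x": 0, "y": 1.0, "z": -2.0, "twist": 0, "claw": -1}, {"x": 0, "y": 1.5, "z": -4.4, "twist": 0, "claw": -1}, {"x": 0, "y": 1.5, "z": -4.4, "twist": 0, "claw": -1}, {"x": 0, "y": 1.5, "z": -4.4, "twist": 0, "claw": -1}, {"x": 0, "y": 1.5, "z": -4.4, "twist": 0, "claw": -1}, {"x": 0, "y": 1, "z": -4.4, "twist": 0, "claw": -1}, {"x": 0, "y": 1, "z": -4.4, "twist": 0, "claw": -1}, {"x": 0, "y": 0, "z": 0, "twist": 0, "claw": -1}]'

```text
t: 7.32
ee_pos: [0.4131, 0.0083, 0.1638]
eef_rot: [-0.533, 0.465, 0.534, 0.464]
wrist_force: [-0.1, -0.2, -1.8]
width: 0.0086
```

```bash
python3 - <<'E'
from h import *
rel((.458,-.1365,.166),.14+np.pi/2)
E
```

```text
t 7.33 pos [0.4131 0.0083 0.1638] tool axes
 [[-0.003 -0.991 -0.137]
 [-0.    -0.137  0.991]
 [-1.     0.003 -0.   ]] w 0.0086 F [-0.08 -0.16 -1.78] q [ 0.02 -0.07 -0.39  1.25 -0.   -0.12]
shift cm [ -0.23  -2.46 -14.96]
world yaw turn 0.003 twist about tool x -0.003
```

>>> carry_out --targets '[{"x": 0, "y": 0, "z": -4.4, "twist": 0, "claw": -1}, {"x": 0, "y": 0, "z": -4.4, "twist": 0, "claw": -1}, {"x": 0, "y": -0.5, "z": -4, "twist": 0, "claw": -1}, {"x": -0.2, "y": -1.0, "z": -2.1, "twist": 0, "claw": -1}, {"x": 0, "y": 0, "z": 0, "twist": 0, "claw": -1}, {"x": 0, "y": 0, "z": 0, "twist": 0, "claw": -1}]'

```text
t: 8.07
ee_pos: [0.4498, -0.1337, 0.1663]
eef_rot: [-0.534, 0.463, 0.535, 0.463]
wrist_force: [0.7, -0.1, -1.0]
width: 0.0086
```

```bash
python3 - <<'E'
from h import *
rel((.458,-.1365,.166),.14+np.pi/2)
S=env.read_camera("side")["color"][:,:,::-1];T=env.read_camera("top")["color"][:,:,::-1];W=env.read_camera("wrist")["color"][:,:,::-1]
cv2.imwrite("pics/js.png",S);cv2.imwrite("pics/jt.png",T);cv2.imwrite("pics/jw.png",W)
cv2.imwrite("pics/js2.png",cv2.resize(S[170:290,230:360],None,fx=5,fy=5,interpolation=cv2.INTER_CUBIC))
cv2.imwrite("pics/jt2.png",cv2.resize(T[150:270,280:380],None,fx=5,fy=5,interpolation=cv2.INTER_CUBIC))
E
```

```text
t 8.07 pos [ 0.4498 -0.1337  0.1663] tool axes
 [[-0.002 -0.99  -0.142]
 [ 0.001 -0.142  0.99 ]
 [-1.     0.002  0.001]] w 0.0086 F [ 0.67 -0.07 -0.97] q [-0.29  0.03 -0.29  1.26  0.   -0.43]
shift cm [ 0.03 -0.77 -0.39]
world yaw turn -0.003 twist about tool x 0.003
```

View pics/js2.png

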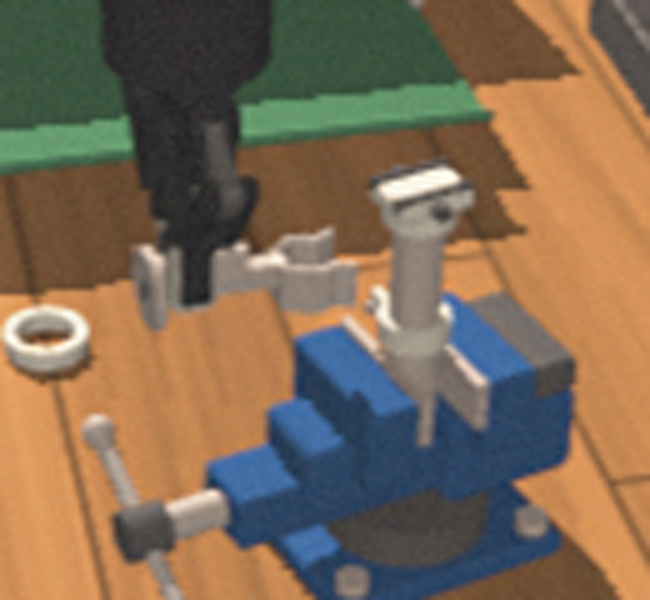

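View pics/jt2.png

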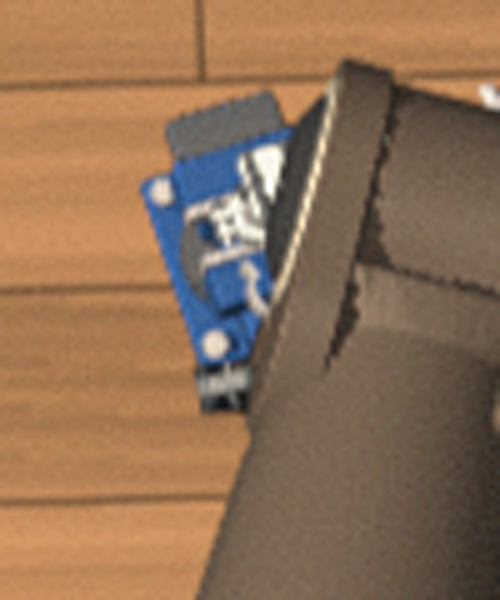

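View pics/jw.png

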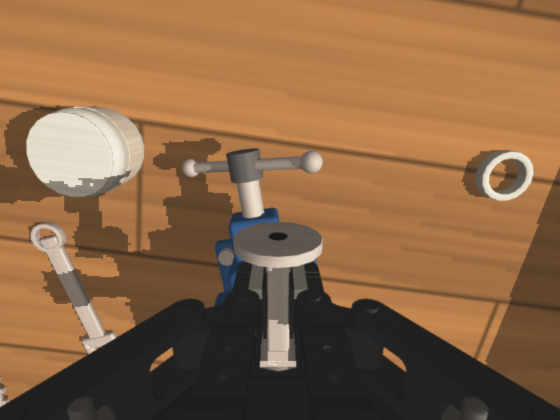

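>>> carry_out --targets '[{"x": -3, "y": 0, "z": 0, "twist": 0, "claw": -1}, {"x": -4, "y": 0, "z": 0, "twist": 0, "claw": -1}, {"x": -4, "y": 0, "z": 0, "twist": 0, "claw": -1}, {"x": -4.5, "y": 0, "z": 0, "twist": 0, "claw": -1}, {"x": -1, "y": -4, "z": 0, "twist": 0, "claw": -1}, {"x": 0, "y": -5, "z": 0, "twist": 0, "claw": -1}, {"x": 0, "y": -5, "z": 0, "twist": 0, "claw": -1}, {"x": 0, "y": -4, "z": 0, "twist": 0, "claw": -1}]'

```text
t: 9.22
ee_pos: [0.6301, -0.1079, 0.332]
eef_rot: [-0.535, 0.463, 0.535, 0.463]
wrist_force: [0.3, -0.4, -0.5]
width: 0.0091
```

>>> carry_out --targets '[{"x": 0, "y": -4, "z": 0, "twist": 0, "claw": -1}, {"x": 0, "y": 0, "z": 0, "twist": 0, "claw": -1}, {"x": 0, "y": 0, "z": 0, "twist": 0, "claw": -1}]'

```text
t: 9.6
ee_pos: [0.6678, -0.103, 0.3321]
eef_rot: [-0.534, 0.463, 0.535, 0.463]
wrist_force: [-0.7, 0.4, -0.1]
width: 0.0086
```

```bash
python3 - <<'E'
from h import *
rel((.458,-.1365,.166),.14+np.pi/2)
Wc=env.read_camera("wrist");W=Wc["color"][:,:,::-1]; print(-Wc["R"].T@Wc["t"])
cv2.imwrite("pics/kw.png",W)
cv2.imwrite("pics/ks.png",env.read_camera("side")["color"][:,:,::-1])
E
```

```text
t 9.6 pos [ 0.6678 -0.103   0.3321] tool axes
 [[-0.001 -0.99  -0.143]
 [ 0.    -0.143  0.99 ]
 [-1.     0.001  0.   ]] w 0.0086 F [-0.74  0.35 -0.08] q [-0.15  0.48  0.67  1.76 -0.   -0.3 ]
shift cm [16.63 21.23 -0.33]
world yaw turn -0.003 twist about tool x 0.003
[ 0.59312055 -0.11410675  0.47464613]
```

View pics/kw.png

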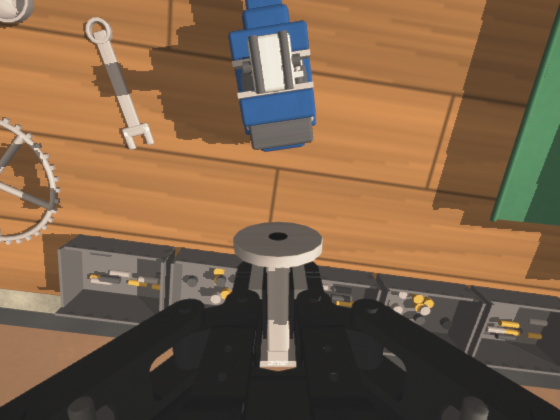

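```bash
python3 - <<'E'
import cv2
im=cv2.imread("pics/kw.png")[10:160,210:330]
cv2.imwrite("pics/kw2.png",cv2.resize(im[:110],None,fx=5,fy=5,interpolation=cv2.INTER_CUBIC))
E
```

```text
(no output)
```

View pics/kw2.png

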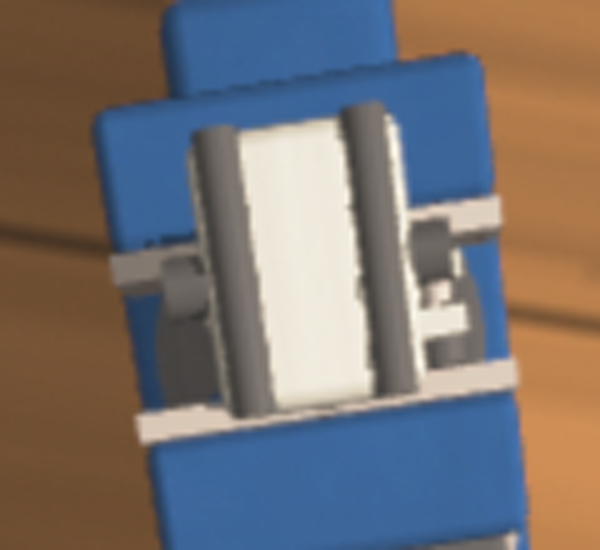

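```bash
python3 - <<'E'
from fit import *
W=env.read_camera("wrist");s=env.read_state();R=Ro.from_quat(s["eef_rot"]).as_matrix();p=s["ee_pos"]
for z in (.205,.21): 
    h=atz(W,(271.6,62.9),z); print(h, "in tool cm",R.T@(h-p)*100)
# bracket prediction: yaw from -tool y, origin at TCP-.011 z, .060 ahead
f=-R[:,1]; yaw=np.arctan2(f[1],f[0]); o=p+f*.060
print(yaw)
L=[(-32,-5,36),(-32,5,36),(-76,-5,36),(-76,5,36),(-81,-20,24),(-81,20,24),(-81,0,44),(-81,0,24)]
print(np.round(proj(W,mod((o[0],o[1],yaw),p[2]-.011,L)),1))
im=cv2.imread("pics/kw.png")[200:380,220:340];cv2.imwrite("pics/kw3.png",cv2.resize(im,None,fx=4,fy=4,interpolation=cv2.INTER_CUBIC)[:600])
# tool frame: cam
print("cam in tool cm",R.T@(-W["R"].T@W["t"]-p)*100); print(np.round(W["R"]@R,4))
E
```

```text
[ 0.56376079 -0.12353588  0.205     ] in tool cm [12.85868164 10.5376245  -0.50811374]
[ 0.56428663 -0.12336801  0.21      ] in tool cm [12.35875628 10.48247196 -0.49918449]
0.14206215041488643
[[266.9 349.8]
 [289.6 349.8]
 [265.8 259.6]
 [290.9 259.7]
 [231.9 236.3]
 [324.8 236.4]
 [278.4 257.4]
 [278.3 236.3]]
cam in tool cm [-14.22359547   7.54986597  -0.02439264]
[[ 8.000e-04  4.000e-04  1.000e+00]
 [-2.999e-01 -9.540e-01  6.000e-04]
 [ 9.540e-01 -2.999e-01 -7.000e-04]]
```

View pics/kw3.png

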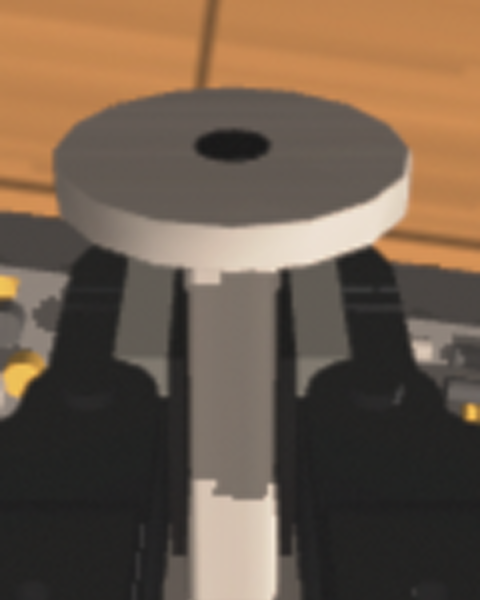

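>>> carry_out --targets '[{"x": 0, "y": 4, "z": -0.3, "twist": 0, "claw": -1}, {"x": 0, "y": 5, "z": 0, "twist": 0, "claw": -1}, {"x": 0, "y": 5, "z": 0, "twist": 0, "claw": -1}, {"x": 0, "y": 5, "z": 0, "twist": 0, "claw": -1}, {"x": 3, "y": 3, "z": 0, "twist": 0, "claw": -1}, {"x": 4.5, "y": 0, "z": 0, "twist": 0, "claw": -1}, {"x": 4.5, "y": 0, "z": 0, "twist": 0, "claw": -1}, {"x": 4.5, "y": 0, "z": 0, "twist": 0, "claw": -1}]'

```text
t: 10.75
ee_pos: [0.4498, -0.1378, 0.1671]
eef_rot: [0.535, -0.463, -0.533, -0.464]
wrist_force: [-0.6, -0.2, -0.6]
width: 0.0087
```

>>> carry_out --targets '[{"x": 0, "y": 0, "z": 0, "twist": 0, "claw": -1}, {"x": 0, "y": 0, "z": 0, "twist": 0, "claw": -1}]'

```text
t: 11.0
ee_pos: [0.4512, -0.138, 0.1696]
eef_rot: [0.535, -0.463, -0.533, -0.464]
wrist_force: [-0.0, 0.4, -0.2]
width: 0.009
```

```bash
python3 - <<'E'
from h import *
rel((.4603,-.1382,.166),.14+np.pi/2)
E
```

```text
t 11.0 pos [ 0.4512 -0.138   0.1696] tool axes
 [[ 0.003 -0.99  -0.141]
 [-0.001 -0.141  0.99 ]
 [-1.    -0.003 -0.001]] w 0.009 F [-0.01  0.39 -0.19] q [-0.3   0.03 -0.28  1.26 -0.   -0.44]
shift cm [ 0.37 -0.89 -0.15]
world yaw turn -0.002 twist about tool x 0.002
```

>>> carry_out --targets '[{"x": 0.4, "y": -0.9, "z": -0.15, "twist": 0, "claw": -1}, {"x": 0, "y": 0, "z": 0, "twist": 0, "claw": -1}, {"x": 0, "y": 0, "z": 0, "twist": 0, "claw": -1}]'

```text
t: 11.38
ee_pos: [0.4604, -0.138, 0.1638]
eef_rot: [0.534, -0.463, -0.534, -0.463]
wrist_force: [0.5, 0.8, -1.3]
width: 0.009
```

```bash
python3 - <<'E'
from fit import *
rel((.4603,-.1382,.166),.14+np.pi/2)
s=env.read_state();R=Ro.from_quat(s["eef_rot"]).as_matrix();p=s["ee_pos"];f=-R[:,1];o=p+f*.06
C=env.read_camera("side");S=C["color"][:,:,::-1]
im=cv2.resize(S[190:260,260:340],None,fx=7,fy=7,interpolation=cv2.INTER_CUBIC); im2=im.copy()
yaw=np.arctan2(f[1],f[0]); L=[(18,-15.5,24),(18,-15.5,0),(18,15.5,24),(8,-10,24),(8,-10,0),(-13,-8,24),(-32,-5,36),(-76,-5,36),(-81,0,44),(-81,0,4)]
for q in proj(C,mod((o[0],o[1],yaw),p[2]-.011,L)): cv2.circle(im2,tuple(int(v) for v in (q-[260,190])*7),3,(0,0,255),1)
th=np.linspace(0,2*np.pi,40)
for r,z in ((.018,.19),(.018,.136),(.0127,.165)):
  for q in proj(C,np.c_[.5642+r*np.cos(th),-.1233+r*np.sin(th),th*0+z]): cv2.circle(im2,tuple(int(v) for v in (q-[260,190])*7),1,(0,255,0),-1)
cv2.imwrite("pics/l.png",im2);cv2.imwrite("pics/l0.png",im)
E
```

```text
t 11.38 pos [ 0.4604 -0.138   0.1638] tool axes
 [[ 0.001 -0.99  -0.142]
 [-0.    -0.142  0.99 ]
 [-1.    -0.    -0.   ]] w 0.009 F [ 0.48  0.84 -1.3 ] q [-0.29  0.05 -0.27  1.25 -0.   -0.43]
shift cm [-0.22  0.01 -0.02]
world yaw turn -0.002 twist about tool x 0.002
```

View pics/l.png

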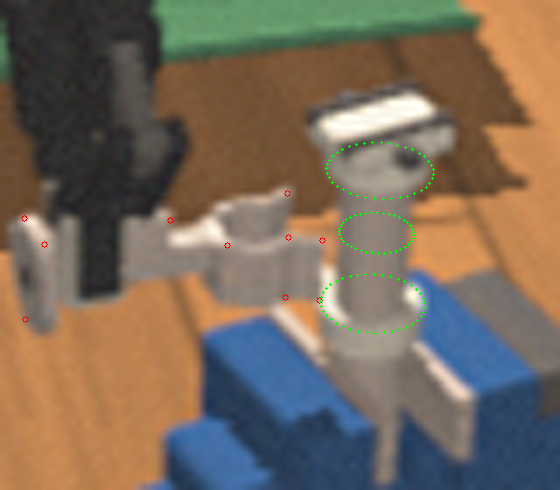

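View pics/l0.png

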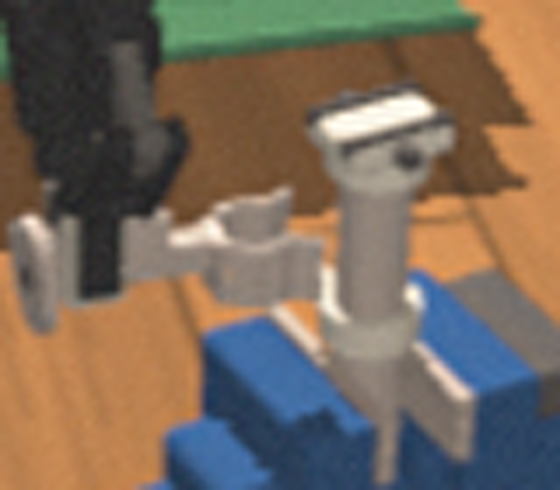

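>>> carry_out --targets '[{"x": -0.2, "y": -1.0, "z": 0, "twist": 0, "claw": -1}, {"x": 0, "y": -1.0, "z": 0, "twist": 0, "claw": -1}, {"x": 0, "y": 0, "z": 0, "twist": 0, "claw": -1}]'

```text
t: 11.8
ee_pos: [0.4807, -0.135, 0.1651]
eef_rot: [-0.534, 0.463, 0.534, 0.463]
wrist_force: [-0.3, -0.2, -0.6]
width: 0.0092
```

```bash
cat >> fit.py <<'E'
def st():
    s=env.read_state();R=Ro.from_quat(s["eef_rot"]).as_matrix();p=s["ee_pos"]
    P=np.array([.5642,-.1233,p[2]]); d=R.T@(P-p)*100
    print("t",round(s["t"],2),"post in tool cm y %.2f z %.2f -> bore short %.1f mm"%(d[1],d[2],-d[1]*10-60),"z",round(p[2],4),"F tool",np.round(R.T@s["wrist_force"],1),"M tool",np.round(R.T@s["moment"],2),"w",round(s["width"],4))
E
python3 -c "
from fit import *
st()
S=env.read_camera('side')['color'][:,:,::-1]
cv2.imwrite('pics/m.png',cv2.resize(S[190:260,260:340],None,fx=7,fy=7,interpolation=cv2.INTER_CUBIC))"
```

```text
t 11.8 post in tool cm y -8.43 z -0.03 -> bore short 24.3 mm z 0.1651 F tool [ 0.6  0.3 -0.2] M tool [-0.01 -0.   -0.01] w 0.0092
```

View pics/m.png

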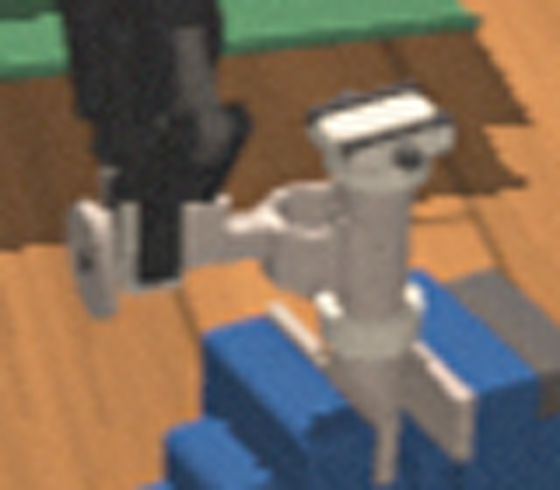

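```bash
python3 - <<'E'
from fit import *
C=env.read_camera('side');S=C['color'][:,:,::-1]
a=cv2.resize(S[205:245,290:325],None,fx=14,fy=14,interpolation=cv2.INTER_CUBIC)
b=np.clip((a.astype(float)-90)*2.2,0,255).astype(np.uint8)
s=env.read_state();R=Ro.from_quat(s["eef_rot"]).as_matrix();p=s["ee_pos"];f=-R[:,1];o=p+f*.06;yaw=np.arctan2(f[1],f[0])
L=[(18,-15.5,24),(18,-15.5,0),(8,-10,24),(8,-10,0),(18,15.5,24),(18,15.5,0)]
for q in proj(C,mod((o[0],o[1],yaw),p[2]-.011,L)): cv2.circle(b,tuple(int(v) for v in (q-[290,205])*14),4,(0,0,255),1)
cv2.imwrite('pics/n.png',b)
E
```

```text
(no output)
```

View pics/n.png

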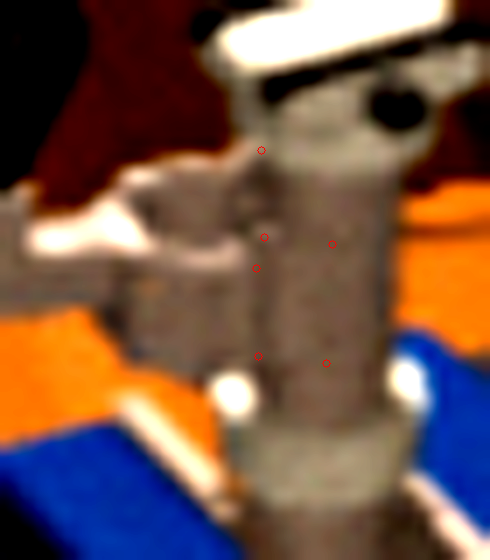

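```bash
python3 - <<'E'
from fit import *
C=env.read_camera('side');S=C['color'][:,:,::-1]
A=cv2.imread("pics/a_side.png")
d=np.abs(S.astype(int)-A.astype(int)).sum(2)
d=np.clip(d*4,0,255).astype(np.uint8)
x=np.hstack([cv2.resize(q[205:245,290:325],None,fx=10,fy=10,interpolation=cv2.INTER_NEAREST) for q in (cv2.cvtColor(d,cv2.COLOR_GRAY2BGR),S)])
cv2.imwrite('pics/n2.png',x)
Tt=env.read_camera('top')['color'][:,:,::-1]; cv2.imwrite('pics/n3.png',cv2.resize(Tt[150:230,300:380],None,fx=7,fy=7,interpolation=cv2.INTER_CUBIC))
E
```

```text
(no output)
```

View pics/n2.png

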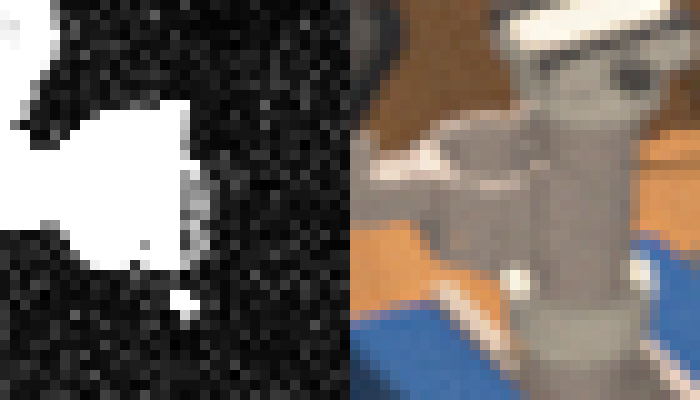

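View pics/n3.png

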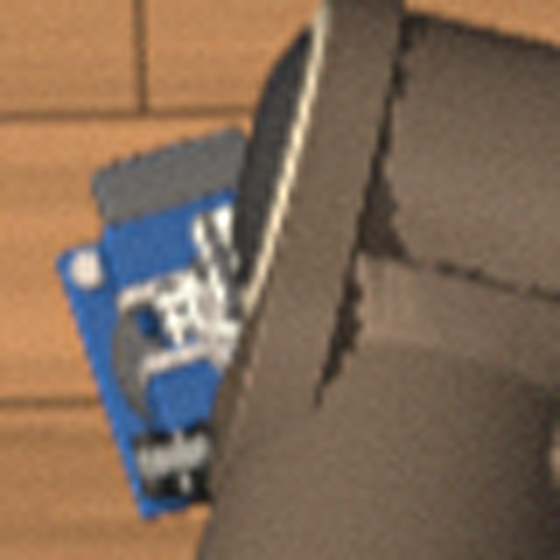

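>>> carry_out --targets '[{"x": 0, "y": -0.4, "z": 0, "twist": 0, "claw": -1}, {"x": 0, "y": -0.4, "z": 0, "twist": 0, "claw": -1}, {"x": 0, "y": 0, "z": 0, "twist": 0, "claw": -1}]'

```text
t: 12.38
ee_pos: [0.4877, -0.1339, 0.1652]
eef_rot: [-0.534, 0.463, 0.534, 0.463]
wrist_force: [-0.3, 0.2, -0.5]
width: 0.009
```

```bash
python3 -c "
from fit import *
st()"
```

```text
t 12.38 post in tool cm y -7.73 z -0.03 -> bore short 17.3 mm z 0.1652 F tool [0.5 0.3 0.3] M tool [-0.01  0.02  0.25] w 0.009
```

>>> carry_out --targets '[{"x": 0, "y": -0.3, "z": 0, "twist": 0, "claw": -1}, {"x": 0, "y": -0.2, "z": 0, "twist": 0, "claw": -1}, {"x": 0, "y": 0, "z": 0, "twist": 0, "claw": -1}]'

```text
t: 12.75
ee_pos: [0.4908, -0.1333, 0.1646]
eef_rot: [-0.533, 0.464, 0.535, 0.462]
wrist_force: [-6.4, -0.6, -0.3]
width: 0.0088
```

```bash
python3 -c "
from fit import *
st()"
```

```text
t 12.75 post in tool cm y -7.41 z -0.05 -> bore short 14.1 mm z 0.1646 F tool [0.4 6.4 0.3] M tool [ 0.03 -0.01  1.33] w 0.0088
```

>>> carry_out --targets '[{"x": 0, "y": -0.3, "z": 0, "twist": 0, "claw": -1}, {"x": 0, "y": -0.3, "z": 0, "twist": 0, "claw": -1}, {"x": 0, "y": 0, "z": 0, "twist": 0, "claw": -1}]'

```text
t: 13.12
ee_pos: [0.4985, -0.1324, 0.1649]
eef_rot: [-0.534, 0.463, 0.534, 0.463]
wrist_force: [-1.3, -0.4, -2.6]
width: 0.0087
```

```bash
python3 -c "
from fit import *
st()"
```

```text
t 13.12 post in tool cm y -6.63 z -0.03 -> bore short 6.3 mm z 0.1649 F tool [ 2.6  1.4 -0.2] M tool [ 0.   -0.04  0.54] w 0.0087
```

>>> carry_out --targets '[{"x": 0, "y": -0.2, "z": 0, "twist": 0, "claw": -1}, {"x": 0, "y": -0.2, "z": 0, "twist": 0, "claw": -1}, {"x": 0, "y": 0, "z": 0, "twist": 0, "claw": -1}]'

```text
t: 13.5
ee_pos: [0.5035, -0.1316, 0.1656]
eef_rot: [0.535, -0.463, -0.534, -0.464]
wrist_force: [2.3, 1.0, -1.3]
width: 0.009
```

```bash
python3 -c "
from fit import *
st()"
```

```text
t 13.5 post in tool cm y -6.13 z -0.04 -> bore short 1.3 mm z 0.1656 F tool [ 1.3 -2.4  0.7] M tool [-0.08 -0.11 -0.36] w 0.009
```

Snapped and being drawn on. Nudge until the back seats.

>>> carry_out --targets '[{"x": 0, "y": -0.1, "z": 0, "twist": 0, "claw": -1}, {"x": 0, "y": -0.1, "z": 0, "twist": 0, "claw": -1}, {"x": 0, "y": 0, "z": 0, "twist": 0, "claw": -1}]'

```text
t: 13.88
ee_pos: [0.5036, -0.1316, 0.1656]
eef_rot: [-0.534, 0.464, 0.535, 0.463]
wrist_force: [-4.9, -0.1, 3.1]
width: 0.0087
```

```bash
python3 -c "
from fit import *
st()"
```

```text
t 13.88 post in tool cm y -6.12 z -0.04 -> bore short 1.2 mm z 0.1656 F tool [-3.   4.8  0.6] M tool [-0.08 -0.22  0.92] w 0.0087
```

>>> carry_out --targets '[{"x": 0.3, "y": 0.1, "z": 0, "twist": 0, "claw": -1}, {"x": 0.3, "y": 0, "z": 0, "twist": 0, "claw": -1}, {"x": 0.2, "y": 0, "z": 0, "twist": 0, "claw": -1}, {"x": 0, "y": 0, "z": 0, "twist": 0, "claw": -1}]'

```text
t: 14.38
ee_pos: [0.5035, -0.1316, 0.1576]
eef_rot: [0.534, -0.463, -0.534, -0.463]
wrist_force: [-2.1, 2.0, 3.9]
width: 0.0088
```

```bash
python3 -c "
from fit import *
st()
S=env.read_camera('side')['color'][:,:,::-1]
cv2.imwrite('pics/o.png',cv2.resize(S[190:260,260:340],None,fx=7,fy=7,interpolation=cv2.INTER_CUBIC))"
```

```text
t 14.38 post in tool cm y -6.12 z -0.03 -> bore short 1.2 mm z 0.1576 F tool [-3.9  1.8  2.3] M tool [-0.14 -0.41  0.3 ] w 0.0088
```

View pics/o.png

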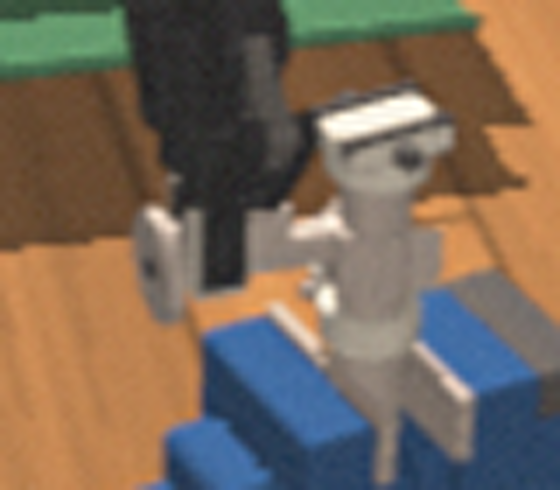

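>>> carry_out --targets '[{"x": 0.2, "y": 0, "z": 0, "twist": 0, "claw": -1}, {"x": 0.2, "y": 0, "z": 0, "twist": 0, "claw": -1}, {"x": 0, "y": 0, "z": 0, "twist": 0, "claw": -1}]'

```text
t: 14.8
ee_pos: [0.5036, -0.1317, 0.1534]
eef_rot: [0.534, -0.463, -0.534, -0.463]
wrist_force: [-3.0, 2.6, 4.2]
width: 0.0088
```

```bash
python3 -c "
from fit import *
st()"
```

```text
t 14.8 post in tool cm y -6.12 z -0.03 -> bore short 1.2 mm z 0.1534 F tool [-4.2  2.6  3. ] M tool [-0.13 -0.39  0.34] w 0.0088
```

>>> carry_out --targets '[{"x": 0.15, "y": 0, "z": 0, "twist": 0, "claw": -1}, {"x": 0.1, "y": 0, "z": 0, "twist": 0, "claw": -1}, {"x": 0, "y": 0, "z": 0, "twist": 0, "claw": -1}]'

```text
t: 15.18
ee_pos: [0.5036, -0.1317, 0.1508]
eef_rot: [0.534, -0.463, -0.534, -0.463]
wrist_force: [-2.6, 2.3, 4.1]
width: 0.0085
```

```bash
python3 -c "
from fit import *
st()"
```

```text
t 15.18 post in tool cm y -6.12 z -0.03 -> bore short 1.2 mm z 0.1508 F tool [-4.1  2.2  2.7] M tool [-0.11 -0.41  0.32] w 0.0085
```

>>> carry_out --targets '[{"x": 0.1, "y": 0, "z": 0, "twist": 0, "claw": -1}, {"x": 0.1, "y": 0, "z": 0, "twist": 0, "claw": -1}, {"x": 0, "y": 0, "z": 0, "twist": 0, "claw": -1}]'

```text
t: 15.55
ee_pos: [0.5036, -0.1317, 0.1487]
eef_rot: [-0.534, 0.463, 0.534, 0.463]
wrist_force: [-2.3, 1.0, 3.5]
width: 0.0089
```

```bash
python3 -c "
from fit import *
st()"
```

```text
t 15.55 post in tool cm y -6.12 z -0.03 -> bore short 1.2 mm z 0.1487 F tool [-3.5  2.1  1.3] M tool [-0.14 -0.45  0.17] w 0.0089
```

>>> carry_out --targets '[{"x": 0.1, "y": 0, "z": 0, "twist": 0, "claw": -1}, {"x": 0.1, "y": 0, "z": 0, "twist": 0, "claw": -1}, {"x": 0, "y": 0, "z": 0, "twist": 0, "claw": -1}]'

```text
t: 15.92
ee_pos: [0.5035, -0.1317, 0.1474]
eef_rot: [0.534, -0.463, -0.534, -0.463]
wrist_force: [-3.8, 2.1, 9.0]
width: 0.0087
```

```bash
python3 -c "
from fit import *
st()"
```

```text
t 15.93 post in tool cm y -6.12 z -0.03 -> bore short 1.2 mm z 0.1474 F tool [-9.   3.5  2.6] M tool [-0.18 -0.59  0.46] w 0.0087
```

>>> carry_out --targets '[{"x": 0.05, "y": 0, "z": 0, "twist": 0, "claw": -1}, {"x": 0, "y": 0, "z": 0, "twist": 0, "claw": -1}]'

```text
t: 16.18
ee_pos: [0.5035, -0.1317, 0.1473]
eef_rot: [0.535, -0.463, -0.534, -0.463]
wrist_force: [-5.1, 2.2, 10.5]
width: 0.0089
```

```bash
python3 -c "
from fit import *
st()"
```

```text
t 16.18 post in tool cm y -6.12 z -0.03 -> bore short 1.2 mm z 0.1473 F tool [-10.5   4.7   2.9] M tool [-0.12 -0.69  0.69] w 0.0089
```

>>> carry_out --targets '[{"x": 0.1, "y": 0, "z": 0, "twist": 0, "claw": -1}, {"x": 0, "y": 0, "z": 0, "twist": 0, "claw": -1}]'

```text
t: 16.42
ee_pos: [0.5035, -0.1318, 0.1471]
eef_rot: [0.535, -0.463, -0.534, -0.463]
wrist_force: [-7.3, 2.8, 16.2]
width: 0.0088
```

```bash
python3 -c "
from fit import *
st()"
```

```text
t 16.43 post in tool cm y -6.13 z -0.02 -> bore short 1.3 mm z 0.1471 F tool [-16.2   6.8   3.8] M tool [-0.18 -0.85  1.  ] w 0.0088
```

>>> carry_out --targets '[{"x": 0, "y": 0, "z": 0, "twist": 0, "claw": -1}, {"x": -0.1, "y": 0, "z": 0, "twist": 0, "claw": -1}, {"x": -0.1, "y": 0, "z": 0, "twist": 0, "claw": -1}, {"x": 0, "y": 0, "z": 0, "twist": 0, "claw": -1}]'

```text
t: 16.92
ee_pos: [0.5036, -0.1317, 0.1475]
eef_rot: [0.534, -0.463, -0.534, -0.463]
wrist_force: [-3.4, 1.7, 7.1]
width: 0.0088
```

```bash
python3 -c "
from fit import *
st()"
```

```text
t 16.93 post in tool cm y -6.12 z -0.03 -> bore short 1.2 mm z 0.1475 F tool [-7.1  3.2  2.2] M tool [-0.2  -0.58  0.34] w 0.0088
```

>>> carry_out --targets '[{"x": -0.04, "y": 0, "z": 0, "twist": 0, "claw": -0.9}, {"x": 0, "y": 0, "z": 0, "twist": 0, "claw": -0.5}, {"x": 0, "y": 0, "z": 0, "twist": 0, "claw": 0}, {"x": 0, "y": 0, "z": 0, "twist": 0, "claw": 0.2}, {"x": 0, "y": 0, "z": 0, "twist": 0, "claw": 0.2}, {"x": 0, "y": 0, "z": 0, "twist": 0, "claw": 0.2}]'

```text
t: 17.68
ee_pos: [0.5035, -0.1318, 0.1476]
eef_rot: [-0.534, 0.463, 0.534, 0.463]
wrist_force: [-0.6, 0.6, 0.5]
width: 0.0511
```

```bash
python3 -c "
from fit import *
st()
S=env.read_camera('side')['color'][:,:,::-1]
cv2.imwrite('pics/p.png',cv2.resize(S[190:260,260:340],None,fx=7,fy=7,interpolation=cv2.INTER_CUBIC))
cv2.imwrite('pics/pw.png',env.read_camera('wrist')['color'][:,:,::-1])"
```

```text
t 17.68 post in tool cm y -6.13 z -0.02 -> bore short 1.3 mm z 0.1476 F tool [-0.5  0.5  0.6] M tool [-0.05  0.03 -0.  ] w 0.0511
```

View pics/p.png

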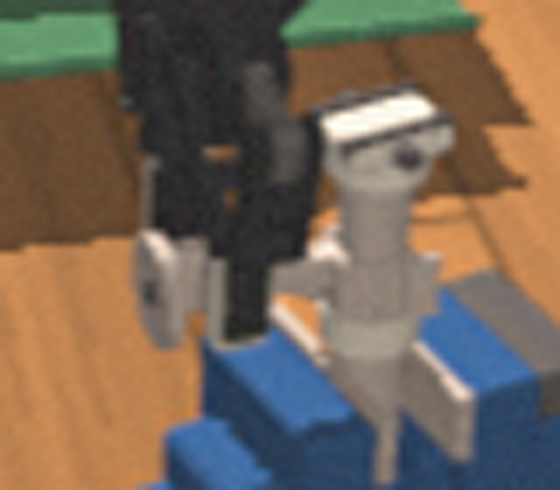

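View pics/pw.png

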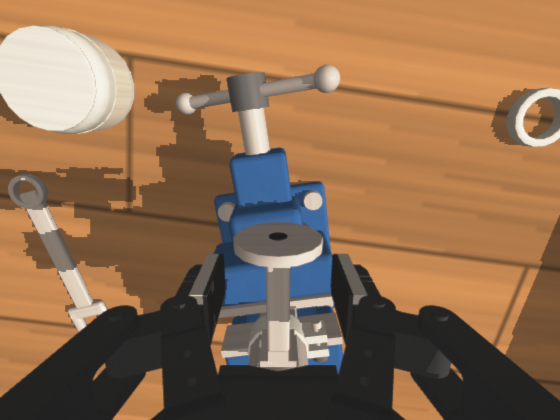

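>>> carry_out --targets '[{"x": -1, "y": 0, "z": 0, "twist": 0, "claw": 0.2}, {"x": -3, "y": 0, "z": 0, "twist": 0, "claw": 0.2}, {"x": -4, "y": 0, "z": 0, "twist": 0, "claw": 0.2}, {"x": -4, "y": 1, "z": 0, "twist": 0, "claw": 0.2}, {"x": -2, "y": 4, "z": 0, "twist": 0, "claw": 0.2}, {"x": 0, "y": 4, "z": 3, "twist": 0, "claw": 0.2}, {"x": 0, "y": 4, "z": 4, "twist": 0, "claw": 0.2}, {"x": 0, "y": 0, "z": 4, "twist": 0, "claw": 0.2}]'

```text
t: 18.77
ee_pos: [0.3569, -0.0408, 0.2892]
eef_rot: [0.534, -0.463, -0.533, -0.464]
wrist_force: [1.1, -0.4, -0.4]
width: 0.0511
```

>>> carry_out --targets '[{"x": 0, "y": 0, "z": 4, "twist": 0, "claw": 0.2}, {"x": 0, "y": 0, "z": 4, "twist": 0, "claw": 0.2}, {"x": 0, "y": 0, "z": 0, "twist": 0, "claw": 0.2}]'

```text
t: 19.15
ee_pos: [0.3475, 0.0398, 0.2886]
eef_rot: [0.536, -0.462, -0.535, -0.462]
wrist_force: [0.3, 0.4, 0.7]
width: 0.0511
```

```bash
python3 - <<'E'
from fit import *
st()
C=env.read_camera('side');S=C['color'][:,:,::-1]; T=env.read_camera('top'); t=T['color'][:,:,::-1]
a=cv2.resize(S[190:260,255:335],None,fx=7,fy=7,interpolation=cv2.INTER_CUBIC); b=a.copy()
L=[(18,-15.5,24),(18,-15.5,0),(-13,-8,0),(-32,-5,36),(-76,-5,36),(-81,0,44),(-81,0,4)]
for q in proj(C,mod((.5642,-.1233,.142),.1364,L)): cv2.circle(b,tuple(int(v) for v in (q-[255,190])*7),3,(0,0,255),1)
cv2.imwrite('pics/q.png',b)
cv2.imwrite('pics/qt.png',cv2.resize(t[150:230,290:370],None,fx=7,fy=7,interpolation=cv2.INTER_CUBIC))
E
```

```text
t 19.15 post in tool cm y -19.05 z -19.30 -> bore short 130.5 mm z 0.2886 F tool [-0.7 -0.4  0.3] M tool [-0.02  0.01  0.03] w 0.0511
```

View pics/q.png

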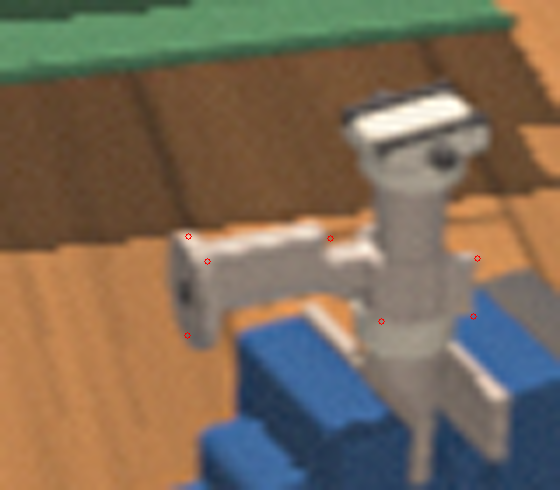

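View pics/qt.png

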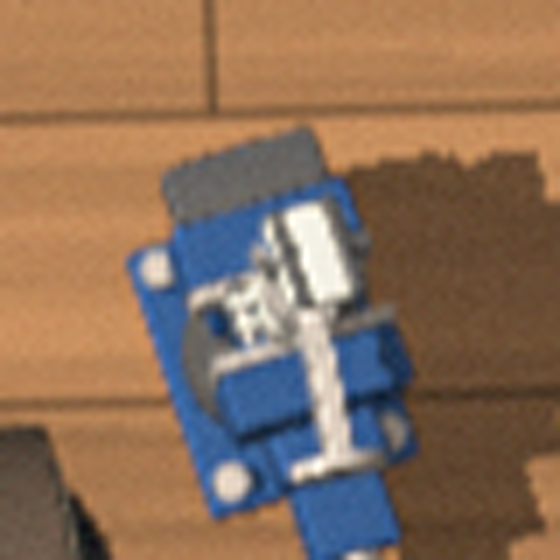

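```bash
python3 -c "
from rig import env
print(env.hand_in())"
```

```text
the job is handed in; nothing more can be done
None
```

The lamp bracket is clipped on the seat post, bedded on the collar and released, and I have handed the job in. It took about 19 s of the 51 s allowed.

- **Grasp and alignment:** I gripped the bracket by its web and lifted it level. To line it up with the post I looked back at the post's head with the wrist camera.
- **Snapping on:** I pushed the clip on sideways. The highest reading was about 6 N, with almost no sideways force, and it dropped off as the jaws snapped and drew the clip on. The back then met the post firmly: about 5 N more push gave no further movement.
- **Bedding on the collar:** It slid down with about 4 N of drag and met the collar about 54 mm below the head. I pressed to about 16 N at the wrist, roughly 12 to 13 N on the collar, then eased off and opened the fingers.

**Last checks:**
- After I let go, the wrist force read near zero and the gripper was well clear.
- The side and top pictures show the bracket level on the post with its underside on the collar.
- I touched none of the other parts.

**Small disagreement:** By my estimate of the post's position the bore sat 1.2 mm short of its axis, and the side picture puts the bracket about 1 to 2 mm nearer the robot than that estimate predicts. That is close to the 2 mm calibration error. I took the hard stop against the post as proof it was home.

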